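Run the fixture plate out over the cabinet edge for bolting from below

ROBOT

A 6-joint arm with a two-finger parallel gripper is mounted at the origin on the work surface. World frame = base frame: x ahead of the robot, y to its left, z up, the work surface at z = 0. Lengths are in m, angles in rad, forces in N, time in s.
With the tool pointing down it reaches from about 0.375 to 0.75 m from the base axis. Payload 9 kg.
Tool frame: the origin (TCP) lies between the finger pads; the fingertips stand 25 mm ahead of it and the grasp point (between the pads) lies 6 mm ahead of it; z points along the fingers, x is the direction in which the jaws open and shut, and the axes are right-handed (so a half turn about z gives the same grasp; the last joint's range is limited). The gripper opens to 85 mm and grips with 20 to 120 N. Pads are 22 mm wide; open, the fingers measure 114 mm over their backs; the gripper's body (76 mm by 85 mm) begins 54 mm behind the grasp point. The pads swing forward as they close: fully open they stand 13 mm farther back than shut.
Start: joints at [-1.454, 0.104, 0.097, 1.564, 0, 1.353], TCP at [0.197, -0.567, 0.256] pointing down, gripper open.
Joint ranges: [-2.99, 2.99], [-0.84, 1.86], [-1.1, 1.16], [-1.84, 2.11], [-1.51, 1.56], [-3.14, 3.14]. Speed limits (rad/s): [2.22, 2.22, 2.57, 3.14, 3.14, 3.14].

INTERFACE

Orientations are given as a unit quaternion [w, x, y, z].
In Python, from rig import ctrl, cams gives the robot as it stands.
- The arm moves only by the tool carry_out, never from a script. Its argument "increments" is a list that holds one entry, the list of rows, each a list of 7 numbers: the turn, a rotation vector about the world's x, y, z in degrees, then the shift along the world's x, y, z in mm, then the opening, from 0 (shut) to 1 (fully open). A call has 1 to 5 rows; each row shifts and turns the commanded pose from where the row before left it; what a row does not reach is not made up. A row lasts 1/12 s, in which the tool goes at most 41.7 mm and 7.16 degrees, less where a joint would pass 70% of its speed; a pose out of reach is approached as far as the arm can. A call is refused whole if a number of a shift passes 41.7 or a number of a turn 7.16, either way. A call with a gripper value outside its range is refused whole. The fingers move at their own pace and stop on an object; "newtons" is the grip in N (left out, the last holds). Time passes only in rows, so rows that do not move let the fingers close. It gives the time, the measured TCP pose, the force and the opening at its end, in the units of the state.
- ctrl.sense(): the state, without advancing time (a new reading comes with each control period).
- cams.camera(name): name is "side" or "top"; returns the picture (384x512x3 uint8, blue, green, red); there is no depth.
- cams.get_calibration(name): a dict with "mtx" (3x3 intrinsics, pixels), "k1" (the pictures are not rectified: a ray, as slopes to the right and down, at radius r is drawn at 1 + k1 r^2 times it, then the intrinsics apply), "origin" and "attitude" of the camera in the world. Camera axes: x right, y down, z forward; pixel columns grow to the right and rows downward; lengths in m; the calibration is good to about 2 mm. A picture is of the moment at which its call begins. get_calibration takes no time and is no camera call.
- ctrl.close_job(): hands the job in, once; it reports no verdict.
The state is a dict: "time": time; "qpos": joint angles; "qd": joint speeds; "joint_torque": joint torques, N m; "position": TCP position; "eef_rot": TCP orientation; "ft_force": force on the tool from outside, world axes, zero at the start; "ft_torque": the same for the moment, N m; "opening": finger opening in m.
Only numpy, scipy, OpenCV 4.12 (cv2) and the standard library are available. Lean on these libraries where they do the work, as an engineer would, in place of code of your own. Each camera call takes 0.05 s, during which the arm holds its last target.

TASK

Slide the aluminium fixture plate that carries the reducer flange outward over the glazed front of the low cabinet until the line scribed across the plate lies along the front edge of the cabinet top, so that the bolts can be put in from below. Out there the plate is front-heavy: keep it flat on the cabinet top all the way without letting it tip or lifting it off, and finish while still holding it there, not letting go. The reducer flange stays in its locating ring, and the other parts stay standing where they are.

Things in the scene. Friction and masses are not known exactly. Their poses are not given: they have to be found in the camera images.
- front_edge (a point): middle of the upper front edge of the low cabinet. x points outward, level, away from the glazed front (which faces away from the robot), y runs along the edge, z up; the flat top, at this point's height, lies from x = -260 mm to 0 and y = -220 to 220 mm
- line (a point): middle of the dark line scribed across the upper face of the fixture plate, 8 mm above its underside; x points along the plate to its outer end, 135 mm from the line (the rear end is 105 mm behind it), y runs along the line, z up
- handle (a point): centre of the plate's steel bar handle, 70 mm behind the line, 45 mm above the plate's underside; axes as the line's. The bar runs along y: 90 mm long, 12 mm thick (x), 14 mm high, on two 10 mm posts 76 mm apart, with 30 mm free between bar and plate
- nest (a point): centre of the locating ring on the plate's upper face (ring 81 mm outside, 74 mm inside, 4 mm high), 85 mm outward of the line
- reducer_mid (a point): middle, half-way up, of the loose stainless reducer flange in the locating ring: large flange 70 mm across and 13 mm thick below, cone, small flange 34 mm across on top, 52 mm tall, 0.3 kg
- cap: bystander on the cabinet top: black nylon flange cap, disc 72 mm across, 19 mm high; origin at the centre of its underside
- spacer: bystander on the cabinet top: orange anodized spacer ring 40 mm across, 25 mm high; origin at the centre of its underside
- gasket: bystander on the cabinet top: flat copper gasket ring 48 mm across, 3 mm thick; origin at the centre of its underside
- bolt0: bystander on the cabinet top: silver-plated bolt M6 standing on its 12 mm head, 41 mm tall; origin at the centre of its underside; first of a row of three about 28 mm apart
- bolt1: bystander: the second bolt of the row, like the first
- bolt2: bystander: the third bolt of the row, like the first
- spanner: bystander: steel spanner, 140 mm long, lying on the table to the robot's right of the cabinet
- cabinet: fixed low bench cabinet of pale beech, 260 mm deep (x), 440 mm wide, 120 mm tall, with two clear acrylic sliding doors in its front, at its +x side; origin at the centre of its underside on the table
- plate: loose aluminium fixture plate 240 mm long (x), 110 wide, 8 thick, on the cabinet top, somewhat skew to the edge at the start; origin at the centre of its underside, 15 mm outward of the line. With the reducer flange it weighs 0.8 to 1.1 kg and balances about 30 mm outward of the line: with the line at the edge its rear must be held down, with 3 to 6 N at the handle
Things that resemble listed ones, but are neither listed nor needed, are in the scene too. What is shaped like the part that bears reducer_mid but green or pink is not meant.

How it is judged:
At the end, for the whole second after the job is handed in: The scribed line is within 6 mm of the cabinet's front edge and within 3.4 degrees of parallel to it; the plate lies flat on the cabinet top (within 2 degrees), at rest, resting on it and held by the fingers (over 1 N); the reducer is within 6 mm of the middle of its ring (x of line in the frame of front_edge between -0.006 and 0.006 m and angle between the y axis of line and the y axis of front_edge, either way round below 0.06 rad and angle between line's own z axis and vertical below 0.035 rad and z of line in the frame of front_edge between 0.004 and 0.011 m and horizontal distance between reducer_mid and nest below 0.006 m and linear speed of plate below 0.01 m/s and contact force between plate and the fingers above 1 N and contact force between plate and cabinet above 1 N); the arm keeps its last pose, push and grip.
It fails at once if the plate tips, by more than 7 degrees (angle between line's own z axis and vertical above 0.12 rad).
It fails at once if the plate is lifted off the cabinet top, by more than 12 mm (z of line in the frame of front_edge above 0.02 m).
It fails at once if the reducer flange leaves its locating ring (horizontal distance between reducer_mid and nest above 0.012 m or z of reducer_mid in the frame of nest above 0.04 m).
It fails at once if another part is shifted by more than 15 mm (distance of any of cap, spacer, gasket, bolt0, bolt1, bolt2, spanner from where it was at the start of the episode above 0.015 m).
It fails at once if a standing bolt or the spacer is knocked over (angle between any of bolt0, bolt1, bolt2, spacer's own z axis and vertical above 0.5 rad).
It also fails if it takes over 38 s, if anything falls off the work surface, if the arm or the gripper's body presses on something with over 40 N, if the wrist force passes 120 N, or if a joint passes its speed limit or range.

## Working session

There is one attempt and no reset: what is moved stays moved. The work goes in short steps, Python scripts to look and compute and a tool call to move; the robot and the scene stay as the last step left them, time stands still between calls to the robot, and variables do not carry over. Pictures are saved under pics/ and viewed, and the job is handed in when it is done.

Besides the shell and the picture viewer there is one more tool, called after "Call:" as name(argument=value, ...) on one line, values as JSON. carry_out: Moves the arm, as the interface text tells. Its arguments: {"type":"object","properties":{"increments":{"type":"array"},"newtons":{"type":"number"}},"required":["increments"]}

```bash
mkdir -p pics; ls; python3 - <<'E'
from rig import ctrl,cams
import cv2
for n in ("side","top"):
    cv2.imwrite(f"pics/{n}0.png",cams.camera(n)); print(n,cams.get_calibration(n))
print(ctrl.sense())
E
```

```text
pics
side {'mtx': array([[465.03468799,   0.        , 255.94173333],
       [  0.        , 465.03468799, 194.09307164],
       [  0.        ,   0.        ,   1.        ]]), 'k1': -0.0555171269131468, 'origin': array([0.05175016, 0.55618993, 1.10341331]), 'attitude': array([ 0.1211389 , -0.30457532,  0.88339995, -0.33490859])}
top {'mtx': array([[460.42792048,   0.        , 252.52148933],
       [  0.        , 460.42792048, 198.37935469],
       [  0.        ,   0.        ,   1.        ]]), 'k1': 0.04868636244684667, 'origin': array([ 0.28824618, -0.10100707,  1.58711866]), 'attitude': array([ 0.07092827, -0.67760355,  0.72822574, -0.0742286 ])}
{'time': 0.1, 'qpos': array([-1.45369964e+00,  1.04622348e-01,  9.65723497e-02,  1.56389753e+00,
        1.94320194e-05,  1.35309515e+00]), 'qd': array([ 0.00056532, -0.00055614,  0.0016288 ,  0.00028812,  0.00086579,
        0.0007456 ]), 'joint_torque': array([ 7.56638241e-03, -5.58207142e+01,  5.04720569e+01,  1.29133678e-02,
       -1.67441967e-04,  2.54437708e-06]), 'position': array([ 0.19712978, -0.56641989,  0.25562409]), 'eef_rot': array([-4.33476727e-04,  8.15039205e-01, -5.79405525e-01, -3.78823781e-04]), 'ft_force': array([0.12369734, 0.25029862, 0.23134805]), 'ft_torque': array([0.00609662, 0.013833  , 0.01723852]), 'opening': 0.08509913943191144}
```

View pics/side0.png

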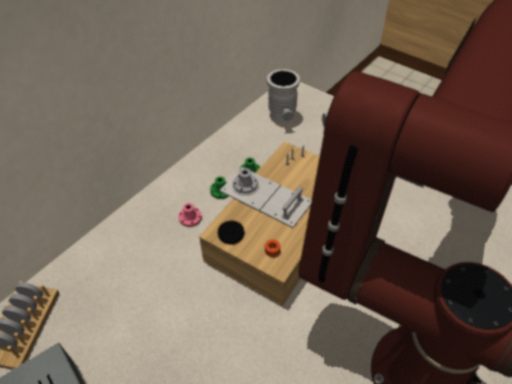

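View pics/top0.png

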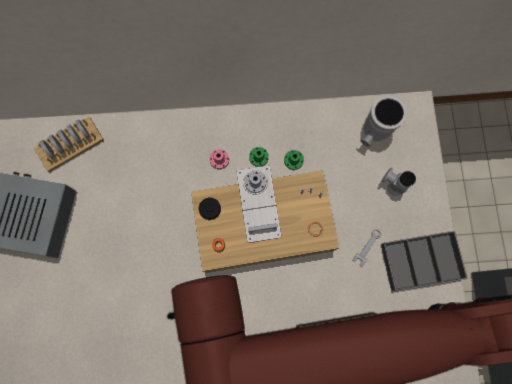

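The side view shows the plate with the grey reducer at (244,180), the handle at (292,205), and the arm standing over part of the cabinet. In the top view the grey flange in the ring on the plate, at (256,180), is the one meant. The lookalikes are green at (259,156) and (294,160) and pink at (219,159), and they stand on the table beyond the cabinet. I'll enlarge to confirm.

```bash
python3 - <<'E'
import cv2
a=cv2.imread("pics/top0.png")[140:280,180:350]; cv2.imwrite("pics/t0c.png",cv2.resize(a,None,fx=4.2,fy=4.2,interpolation=cv2.INTER_CUBIC))
a=cv2.imread("pics/side0.png")[130:300,190:340]; cv2.imwrite("pics/s0c.png",cv2.resize(a,None,fx=3.5,fy=3.5,interpolation=cv2.INTER_CUBIC))
E
```

```text
(no output)
```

View pics/t0c.png

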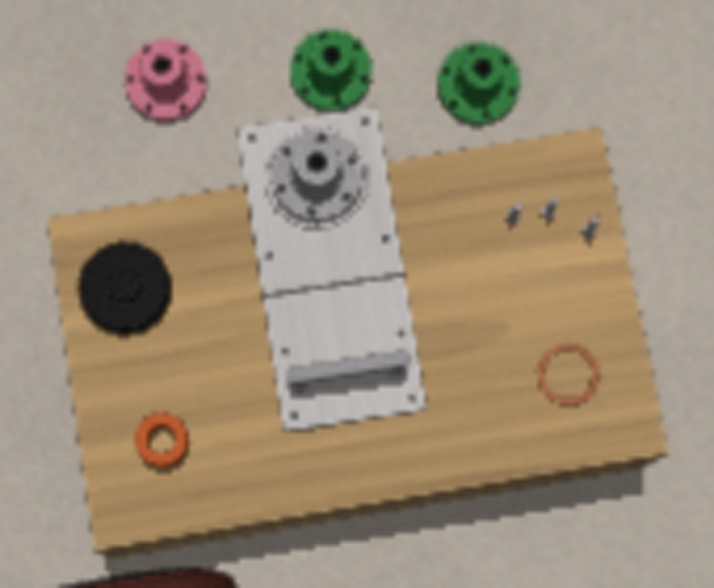

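View pics/s0c.png

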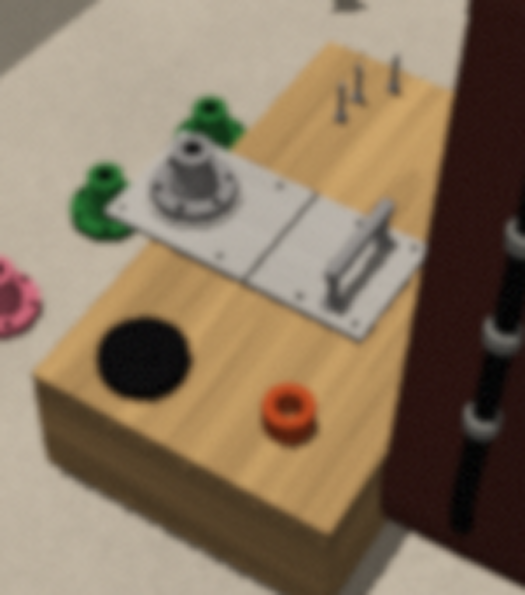

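```bash
cat > h.py <<'E'
import numpy as np, cv2
from scipy.spatial.transform import Rotation as R
from rig import ctrl,cams
def ray(n,uv):
    c=cams.get_calibration(n); K=c["mtx"]
    d=np.array([c["k1"],0,0,0,0.])
    p=cv2.undistortPoints(np.array(uv,float).reshape(-1,1,2),K,d,None,None).reshape(-1,2)
    q=c["attitude"]; Rm=R.from_quat([q[1],q[2],q[3],q[0]]).as_matrix()
    return c["origin"], np.c_[p,np.ones(len(p))]@Rm.T
def onz(n,uv,z):
    o,d=ray(n,uv); return o+d*((z-o[2])/d[:,2])[:,None]
def proj(n,P):
    c=cams.get_calibration(n); q=c["attitude"]; Rm=R.from_quat([q[1],q[2],q[3],q[0]]).as_matrix()
    X=(np.array(P,float).reshape(-1,3)-c["origin"])@Rm
    return cv2.projectPoints(X.reshape(-1,1,3),np.zeros(3),np.zeros(3),c["mtx"],np.array([c["k1"],0,0,0,0.]))[0].reshape(-1,2)
def fit(model,pts):
    # rigid 2D fit model->pts
    a=model.mean(0);b=pts.mean(0);H=(model-a).T@(pts-b)
    th=np.arctan2(H[0,1]-H[1,0],H[0,0]+H[1,1]); c,s=np.cos(th),np.sin(th)
    Rm=np.array([[c,-s],[s,c]]); t=b-Rm@a
    return th,t,np.linalg.norm(model@Rm.T+t-pts,axis=1)
def cr(p,x0,y0,s): return (np.array(p,float)+.5)/s-.5+[x0,y0]
E
python3 - <<'E'
from h import *
T=lambda p:cr(p,180,140,4.2)
cab=onz("top",T([(47,218),(603,128),(666,457),(97,550)]),.12)
th,t,r=fit(np.array([(0,.22),(0,-.22),(-.26,-.22),(-.26,.22)]),cab[:,:2]); print("front edge",np.degrees(th),t,r)
pl=onz("top",T([(239,128),(378,110),(425,408),(287,430),(264,296),(406,274)]),.128)
m=np.array([(.135,.055),(.135,-.055),(-.105,-.055),(-.105,.055),(0,.055),(0,-.055)])
th2,t2,r2=fit(m,pl[:,:2]); print("line",np.degrees(th2),t2,r2)
S=lambda p:cr(p,190,130,3.5)
print("side line ends",onz("side",S([(246,282),(316,195)]),.128), "top",pl[4:])
print("side cab corner FL",onz("side",S([(35,375),(333,532)]),.12),cab[[0,3]])
E
```

```text
front edge 5.20779828524582 [ 0.65171764 -0.13872074] [0.00058805 0.00020721 0.00287149 0.0028727 ]
line 4.534769947061424 [ 0.56043664 -0.13873781] [2.45535519e-04 2.26372933e-03 2.51388405e-03 2.20658071e-03
 6.55767586e-05 6.05754245e-04]
side line ends [[ 0.55304887 -0.08113889  0.128     ]
 [ 0.56463101 -0.18892933  0.128     ]] top [[ 0.55606047 -0.08385052  0.128     ]
 [ 0.56532979 -0.19383082  0.128     ]]
side cab corner FL [[0.62646861 0.08220815 0.12      ]
 [0.37073305 0.05454687 0.12      ]] [[0.63117088 0.08026166 0.12      ]
 [0.37363252 0.05401544 0.12      ]]
```

Confirmed: the grey flange in the ring on the silver plate (crop px (318,175)) is the one. The scribed line runs from crop px (264,296) to (406,274), and the bar handle from (288,375) to (408,357). It needs about 91 mm of slide. I'll go above the handle first.

Call:
carry_out(increments=[[[0,0,5,19.6,28.2,0,1],[0,0,5,19.6,28.2,0,1],[0,0,5,19.6,28.2,0,1],[0,0,5,19.6,28.2,0,1],[0,0,5,19.6,28.2,0,1]]])

```text
time: 0.52
position: [0.2957, -0.4241, 0.2559]
eef_rot: [-0.0, 0.922, -0.387, -0.0]
ft_force: [0.5, -0.3, -0.6]
opening: 0.0854
```

Call:
carry_out(increments=[[[0,0,5,19.6,28.2,0,1],[0,0,5,19.6,28.2,0,1],[0,0,5,19.6,28.2,0,1],[0,0,5,19.6,28.2,0,1],[0,0,5,19.6,28.2,0,1]]])

```text
time: 0.93
position: [0.3937, -0.2831, 0.2561]
eef_rot: [-0.0, 0.984, -0.179, -0.0]
ft_force: [1.8, -0.7, 0.1]
opening: 0.0859
```

Call:
carry_out(increments=[[[0,0,5,19.6,28.2,0,1],[0,0,5,19.6,28.2,0,1],[0,0,5,19.6,28.2,0,1],[0,0,5,19.6,28.2,0,1],[0,0,5.5,19.6,28.2,0,1]]])

```text
time: 1.35
position: [0.4918, -0.142, 0.2561]
eef_rot: [-0.0, 0.999, 0.043, -0.0]
ft_force: [0.9, -1.2, 0.0]
opening: 0.0855
```

```bash
python3 - <<'E'
from h import *
s=ctrl.sense();q=s["eef_rot"];M=R.from_quat([q[1],q[2],q[3],q[0]]).as_matrix()
print(s["time"],s["position"],np.degrees(np.arctan2(M[1,0],M[0,0])),M[:,2],s["ft_force"])
a=cams.camera("top");b=cams.camera("side");cv2.imwrite("pics/t1.png",a);cv2.imwrite("pics/s1.png",b)
cv2.imwrite("pics/t1c.png",cv2.resize(a[140:280,180:350],None,fx=4.2,fy=4.2,interpolation=cv2.INTER_CUBIC))
cv2.imwrite("pics/s1c.png",cv2.resize(b[120:300,180:340],None,fx=3.3,fy=3.3,interpolation=cv2.INTER_CUBIC))
E
```

```text
1.35 [ 0.49175223 -0.14199463  0.25610296] 4.926513623485268 [-1.15864904e-04  1.18146758e-04 -9.99999986e-01] [ 0.88312317 -1.15528239  0.04624913]
```

View pics/t1c.png

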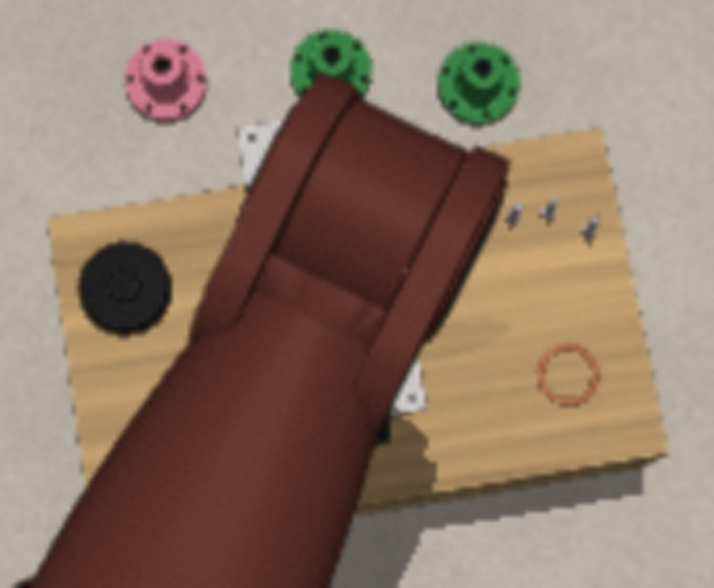

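View pics/s1c.png

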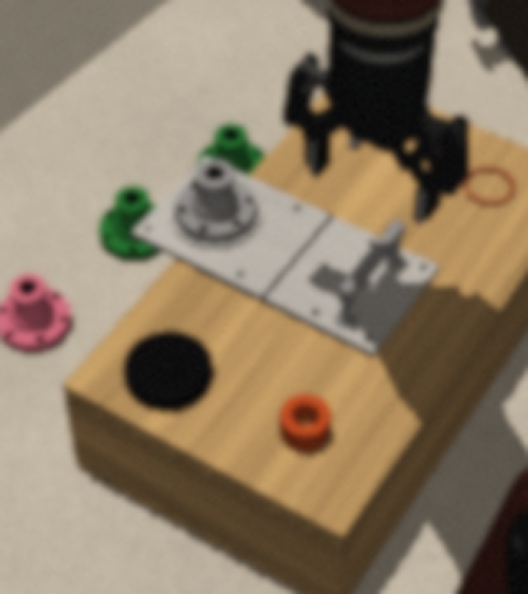

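The top view is now blocked by the arm. The side view shows the open fingers straddling the bar (crop px (318,165) and (425,210)), with the bar at about (375,270). Both cameras put the line about 91 mm from the edge and nearly parallel to it. Next I lower onto the bar.

Call:
carry_out(increments=[[[0,0,0,-1.5,-1,-17,1],[0,0,0,0,0,-17,1],[0,0,0,0,0,-17,1],[0,0,0,0,0,-17,1],[0,0,0,0,0,-8,1]]])

```text
time: 1.87
position: [0.4885, -0.1446, 0.1778]
eef_rot: [-0.001, 0.999, 0.04, -0.001]
ft_force: [-1.3, 0.5, -0.1]
opening: 0.0856
```

Call:
carry_out(increments=[[[0,0,0,0,0,-5,1],[0,0,0,0,0,-4,1],[0,0,0,0,0,0,1]]])

```text
time: 2.12
position: [0.4895, -0.1448, 0.1712]
eef_rot: [-0.0, 0.999, 0.041, -0.0]
ft_force: [0.4, -0.4, -0.2]
opening: 0.0851
```

```bash
python3 - <<'E'
from h import *
b=cams.camera("side")
cv2.imwrite("pics/s2c.png",cv2.resize(b[120:260,220:340],None,fx=4.2,fy=4.2,interpolation=cv2.INTER_CUBIC))
E
```

```text
(no output)
```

View pics/s2c.png

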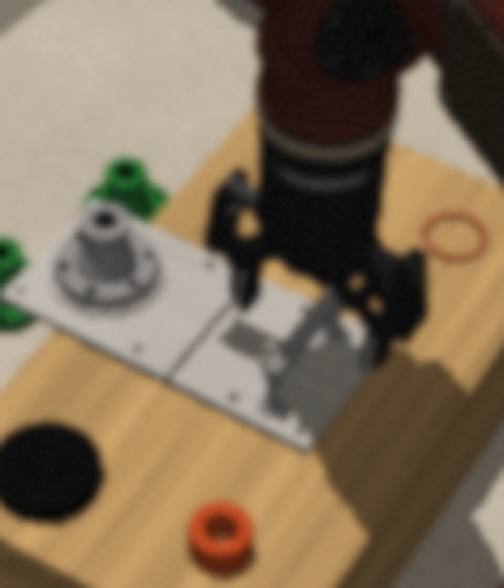

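The fingers straddle the bar (fingers at crop px (243,290) and (385,340), bar between them) and nothing is touching. Closing.

Call:
carry_out(increments=[[[0,0,0,0,0,0,0],[0,0,0,0,0,0,0],[0,0,0,0,0,0,0],[0,0,0,0,0,0,0],[0,0,0,0,0,0,0]]], newtons=60)

```text
time: 2.58
position: [0.4898, -0.1448, 0.1716]
eef_rot: [0.0, 0.999, 0.041, 0.0]
ft_force: [-0.1, 0.0, -0.1]
opening: 0.0255
```

Call:
carry_out(increments=[[[0,0,0,0,0,0,0],[0,0,0,0,0,0,0],[0,0,0,0,0,0,0],[0,0,0,0,0,0,0],[0,0,0,0,0,0,0]]])

```text
time: 3.0
position: [0.4899, -0.1448, 0.1716]
eef_rot: [0.0, 0.999, 0.041, 0.0]
ft_force: [2.2, 1.0, 2.9]
opening: 0.0109
```

```bash
python3 - <<'E'
from h import *
b=cams.camera("side");cv2.imwrite("pics/s3.png",b)
cv2.imwrite("pics/s3c.png",cv2.resize(b[120:260,220:340],None,fx=4.2,fy=4.2,interpolation=cv2.INTER_CUBIC))
s=ctrl.sense();print(s["position"],s["ft_force"],s["ft_torque"],s["opening"])
E
```

```text
[ 0.48992472 -0.14475592  0.17161591] [1.57610029 1.0137189  3.2258584 ] [ 0.09929201 -0.37880798  0.01668924] 0.010784581376607464
```

View pics/s3c.png

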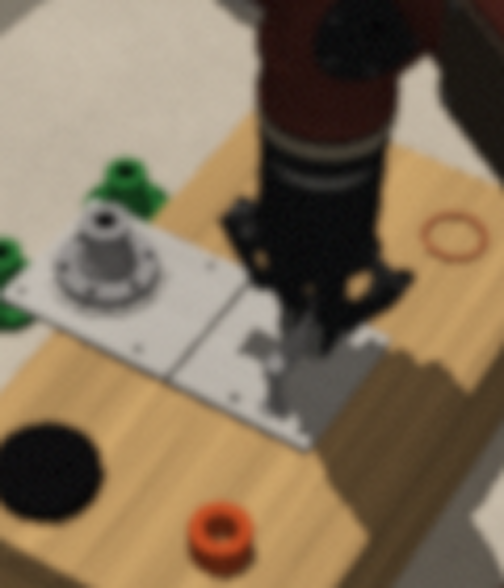

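The bar is gripped at 10.8 mm opening and the plate hasn't moved. I'll add a light down-press and start a slow slide along the cabinet's outward direction (yaw about 5.5°).

Call:
carry_out(increments=[[[0,0,0,0,0,-0.5,0],[0,0,0,0,0,-0.5,0],[0,0,0,0,0,0,0]]])

```text
time: 3.3
position: [0.4899, -0.1448, 0.1716]
eef_rot: [0.0, 0.999, 0.041, 0.001]
ft_force: [-2.1, 1.9, 10.7]
opening: 0.0108
```

Call:
carry_out(increments=[[[0,0,0,2,0.2,0,0],[0,0,0,4,0.4,0,0],[0,0,0,5,0.5,0,0],[0,0,0,5,0.5,0,0],[0,0,0,4,0.4,0,0]]])

```text
time: 3.72
position: [0.5077, -0.1433, 0.1716]
eef_rot: [0.001, 0.999, 0.04, -0.002]
ft_force: [-18.7, -2.2, 18.9]
opening: 0.0107
```

Call:
carry_out(increments=[[[0,0,0,4,0.4,0,0],[0,0,0,5,0.5,0,0],[0,0,0,5,0.5,0,0],[0,0,0,5,0.5,0,0],[0,0,0,5,0.5,0,0]]])

```text
time: 4.13
position: [0.5316, -0.141, 0.1716]
eef_rot: [0.001, 0.999, 0.04, -0.002]
ft_force: [-19.1, -1.6, 18.5]
opening: 0.0108
```

Call:
carry_out(increments=[[[0,0,0,5,0.5,0,0],[0,0,0,4,0.4,0,0],[0,0,0,3,0.3,0,0],[0,0,0,1,0.1,0,0],[0,0,0,0,0,0,0]]])

```text
time: 4.55
position: [0.5448, -0.1397, 0.1716]
eef_rot: [0.001, 0.999, 0.04, -0.002]
ft_force: [-15.8, -2.1, 17.7]
opening: 0.0109
```

```bash
python3 - <<'E'
from h import *
b=cams.camera("side");cv2.imwrite("pics/s4.png",b)
cv2.imwrite("pics/s4c.png",cv2.resize(b[120:260,190:340],None,fx=4.2,fy=4.2,interpolation=cv2.INTER_CUBIC))
s=ctrl.sense();q=s["eef_rot"];M=R.from_quat([q[1],q[2],q[3],q[0]]).as_matrix()
print(s["position"],np.degrees(np.arctan2(M[1,0],M[0,0])),M[:,2],s["ft_force"],s["ft_torque"],s["opening"])
E
```

```text
[ 0.54483732 -0.13967177  0.17158768] 4.636705415630525 [-0.0038482  -0.00196264 -0.99999067] [-16.07055035  -1.17713198  17.07457569] [-0.22903564  3.03493763  0.03209061] 0.01146522857039544
```

View pics/s4c.png

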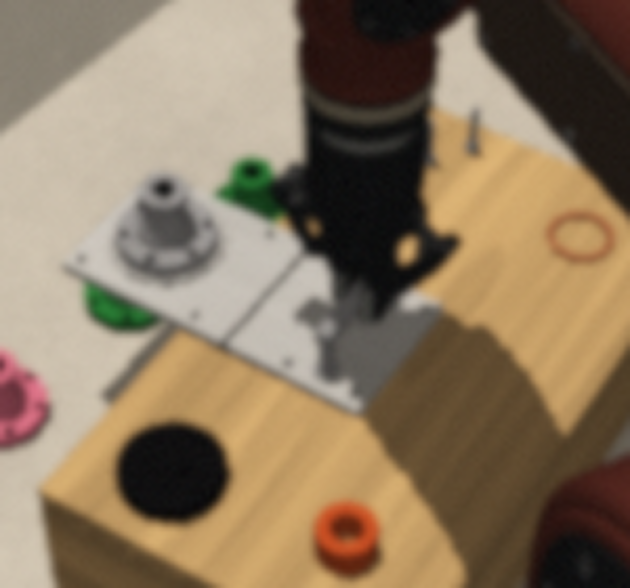

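The plate has slid 55 mm, the reducer is still seated (crop px (165,235)), and the bystanders are unmoved. Now I measure what's left.

```bash
cat > m.py <<'E'
from h import *
def meas(n,crop,FL,edge2,L1,L2,corners=None):
    x0,y0,s=crop
    T=lambda p:cr(p,x0,y0,s)
    e=onz(n,T([FL,edge2]),.12)[:,:2]; l=onz(n,T([L1,L2]),.128)[:,:2]
    print("edge ang",np.degrees(np.arctan2(*(e[0]-e[1])*[-1,1])),"len",np.linalg.norm(e[0]-e[1]))
    print("line ang",np.degrees(np.arctan2(*(l[0]-l[1])*[-1,1])),"len",np.linalg.norm(l[0]-l[1]),"mid",l.mean(0))
    for a in (5.2,5.7,6.2):
        nn=np.array([np.cos(np.radians(a)),np.sin(np.radians(a))]); print(a,"remaining via FL",(e[0]-l.mean(0))@nn,"via e2",(e[1]-l.mean(0))@nn)
E
python3 - <<'E'
from m import *
meas("side",(190,120,4.2),(40,490),(176,334),(225,346),(303,255))
# orig top edge
T=lambda p:cr(p,180,140,4.2)
a=cv2.imread("pics/top0.png")
g=cv2.cvtColor(a,cv2.COLOR_BGR2HSV)
pts=[]
for x in list(range(194,236))+list(range(276,321)):
    y0=191.4-(x-191)*.162
    ys=np.arange(int(y0)-6,int(y0)+8); sat=g[ys,x,1].astype(float)
    d=np.diff(sat); k=np.argmax(d)
    if 0<k<len(d)-1:
        den=d[k-1]-2*d[k]+d[k+1]; k=k+(.5*(d[k-1]-d[k+1])/den if den else 0)
    pts.append((x,ys[0]+k+.5))
P=onz("top",pts,.12)
vx=cv2.fitLine(P[:,:2].astype(np.float32),cv2.DIST_HUBER,0,.01,.01).ravel();print("top front edge ang",np.degrees(np.arctan2(vx[0],-vx[1])),vx)
E
```

```text
edge ang 6.203409795227585 len 0.15206204152674185
line ang 5.852879987351579 len 0.09723429284501513 mid [ 0.61282074 -0.1244173 ]
5.2 remaining via FL 0.034425980951488494 via e2 0.037088877660465626
5.7 remaining via FL 0.036204497649539126 via e2 0.03754052164550647
6.2 remaining via FL 0.03798025723492233 via e2 0.03798930677447995
top front edge ang 5.4269037 [ 0.09457578 -0.9955177   0.6523967  -0.14058329]
```

Call:
carry_out(increments=[[[0,0,0.2,3,0.3,0,0],[0,0,0.2,5,0.5,0,0],[0,0,0.2,5,0.5,0,0],[0,0,0.2,5,0.5,0,0],[0,0,0,5,0.5,0,0]]])

```text
time: 5.02
position: [0.5676, -0.1375, 0.1716]
eef_rot: [0.001, 0.999, 0.047, -0.002]
ft_force: [-18.6, -2.1, 17.4]
opening: 0.0107
```

Call:
carry_out(increments=[[[0,0,0,4,0.4,0,0],[0,0,0,2,0.2,0,0],[0,0,0,1,0.1,0,0],[0,0,0,0,0,0,0]]])

```text
time: 5.35
position: [0.5748, -0.1367, 0.1716]
eef_rot: [0.001, 0.999, 0.047, -0.002]
ft_force: [-14.6, -2.3, 16.9]
opening: 0.0109
```

```bash
python3 - <<'E'
from h import *
b=cams.camera("side");cv2.imwrite("pics/s5.png",b)
a=cams.camera("top");cv2.imwrite("pics/t5.png",a)
cv2.imwrite("pics/s5c.png",cv2.resize(b[120:260,190:340],None,fx=4.2,fy=4.2,interpolation=cv2.INTER_CUBIC))
cv2.imwrite("pics/t5c.png",cv2.resize(a[140:280,180:350],None,fx=4.2,fy=4.2,interpolation=cv2.INTER_CUBIC))
s=ctrl.sense();q=s["eef_rot"];M=R.from_quat([q[1],q[2],q[3],q[0]]).as_matrix()
print(s["position"],np.degrees(np.arctan2(M[1,0],M[0,0])),M[:,2],s["ft_force"],s["ft_torque"],s["opening"])
E
```

```text
[ 0.57476189 -0.13670731  0.17161201] 5.435217869911722 [-0.00381991 -0.00198006 -0.99999074] [-15.02608726  -1.40391717  16.95079127] [-0.30126263  3.01949049  0.01591884] 0.010992931494901954
```

View pics/s5c.png

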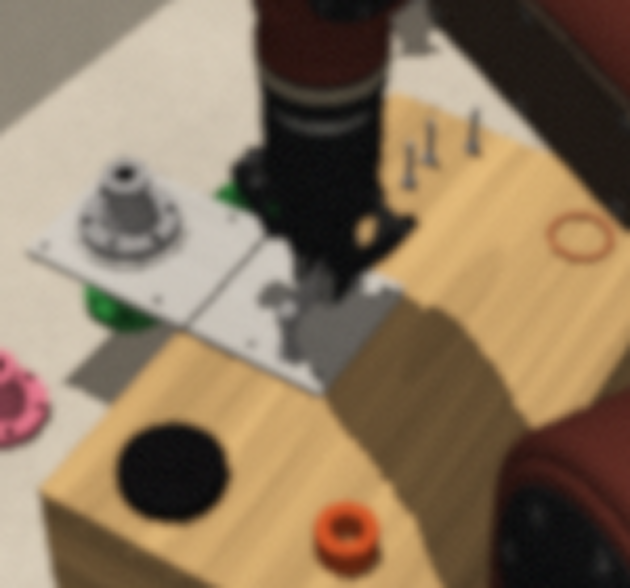

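View pics/t5c.png

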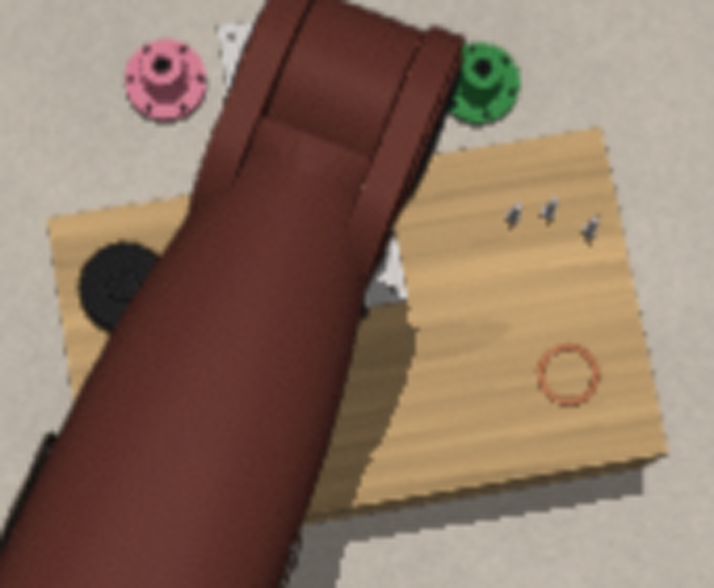

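The side view shows the line from (187,327) to (266,237), almost at the edge, which meets the plate's left side at (183,333). The top view shows the plate's rear-right corner at (408,297) and its outer-left corner at (219,25).

```bash
python3 - <<'E'
from m import *
meas("side",(190,120,4.2),(40,490),(182,332),(187,328),(266,237))
T=lambda p:cr(p,180,140,4.2)
P=onz("top",T([(408,297),(219,25),(425,408),(239,128)]),.128)[:,:2]
m=np.array([(-.105,-.055),(.135,.055)])
print("top new",fit(m,P[:2]),"old",fit(m,P[2:]))
# edge pred
for ang in (5.2,5.43):
  n=np.array([np.cos(np.radians(ang)),np.sin(np.radians(ang))]); print("remaining top",(np.array([.6520,-.1396])-fit(m,P[:2])[1])@n)
E
```

```text
edge ang 5.309072835997318 len 0.15565840914617787
line ang 6.255197771795585 len 0.09845369442867867 mid [ 0.64322519 -0.12172692]
5.2 remaining via FL 0.0039028331813990166 via e2 0.004199156820276475
5.7 remaining via FL 0.005683178188570544 via e2 0.0046211343726610095
6.2 remaining via FL 0.007463090399719695 via e2 0.005042760007771617
top new (np.float64(0.09087790723921826), array([ 0.64646455, -0.12983052]), array([0.00050328, 0.00050328])) old (np.float64(0.07405390794797743), array([ 0.56092112, -0.137612  ]), array([0.00118317, 0.00118317]))
remaining top 0.004627236158182112
remaining top 0.0045861292592622345
```

Both cameras and the arm's travel leave about 5 mm (4.5–6). Final creep.

Call:
carry_out(increments=[[[0,0,0,2,0.2,0,0],[0,0,0,2,0.2,0,0],[0,0,0,1,0.1,0,0],[0,0,0,0,0,0,0],[0,0,0,0,0,0,0]]])

```text
time: 5.87
position: [0.5797, -0.1363, 0.1716]
eef_rot: [0.001, 0.999, 0.047, -0.002]
ft_force: [-15.7, -2.3, 17.7]
opening: 0.0112
```

Call:
carry_out(increments=[[[0,0,0,0,0,0,0],[0,0,0,0,0,0,0],[0,0,0,0,0,0,0]]])

```text
time: 6.12
position: [0.5797, -0.1362, 0.1716]
eef_rot: [0.001, 0.999, 0.047, -0.002]
ft_force: [-15.5, -2.0, 17.4]
opening: 0.0111
```

```bash
python3 - <<'E'
from h import *
b=cams.camera("side");a=cams.camera("top")
cv2.imwrite("pics/s6c.png",cv2.resize(b[150:240,190:290],None,fx=6.4,fy=6.4,interpolation=cv2.INTER_CUBIC))
cv2.imwrite("pics/t6c.png",cv2.resize(a[130:280,180:350],None,fx=4,fy=4,interpolation=cv2.INTER_CUBIC))
s=ctrl.sense();q=s["eef_rot"];M=R.from_quat([q[1],q[2],q[3],q[0]]).as_matrix()
print(s["time"],s["position"],np.degrees(np.arctan2(M[1,0],M[0,0])),s["ft_force"],s["opening"],abs(s["qd"]).max())
# overlays of edge in crop px
E
```

```text
6.2167 [ 0.57964518 -0.13622324  0.17161997] 5.4317295815195 [-16.11731782  -1.60173496  17.1719535 ] 0.01095127012965158 0.001475875074154796
```

View pics/s6c.png

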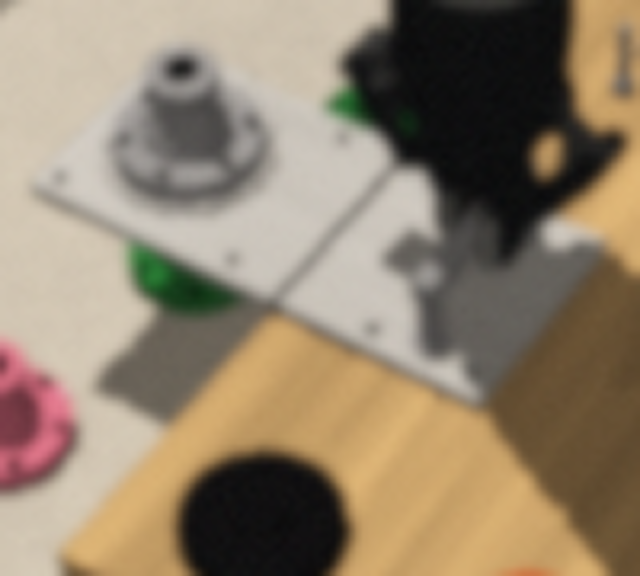

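View pics/t6c.png

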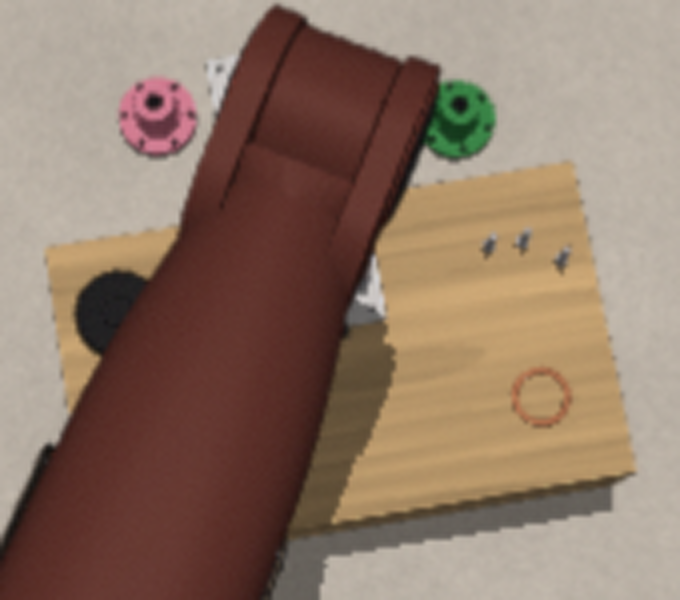

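```bash
python3 - <<'E'
from m import *
meas("side",(190,150,6.4),(62,553),(266,315),(274,302),(394,165))
P=onz("top",cr([(386,318),(206,60)],180,130,4),.128)[:,:2]
th,t,r=fit(np.array([(-.105,-.055),(.135,.055)]),P);n=np.array([np.cos(.0945),np.sin(.0945)])
print("top",np.degrees(th),t,(np.array([.6520,-.1396])-t)@n)
E
```

```text
edge ang 6.705375207188403 len 0.15161150316565017
line ang 6.163344163170583 len 0.09767999301915409 mid [ 0.64926007 -0.12105101]
5.2 remaining via FL -0.0018378805640037728 via e2 0.0021450644685218822
5.7 remaining via FL -6.67634140406739e-05 via e2 0.002593443424593503
6.2 remaining via FL 0.0017043588202148954 via e2 0.0030416248799074175
top 5.3130637091864035 [ 0.65022411 -0.12804881] 0.0006779998709415297
```

The line reads 0–2.5 mm short of the edge, parallel within 1°, and the plate is flat, at rest and held. Handing in.

```bash
python3 -c "
from rig import ctrl
print(ctrl.close_job()); s=ctrl.sense(); print(s['time'],s['position'],s['ft_force'],s['opening'])"
```

```text
the job is handed in; nothing more can be done
None
the job is handed in; nothing more can be done
```

I gripped the plate's bar handle at 60 N, slid the plate about 90 mm outward with roughly 17 N of down-press, and handed the job in while still holding it, at about 6.2 s. No verdict was reported.

- **Line position:** the top camera put the line 0.7 mm short of the edge. The side camera gave readings from 1.8 mm past it to 3.0 mm short, depending on the edge point and edge angle used. All of these are inside the 6 mm limit.
- **Angle:** the line was within about 1° of parallel to the edge. The two cameras disagreed by about 1° on the absolute angle.
- **Flatness and hold:** tool height held at 171.6 mm for the whole slide, the plate looked flat, and joint speeds were near zero at the end.
- **Reducer and other parts:** the reducer looked seated in its ring. The cap, bolts and gasket looked unmoved. The spacer was last fully seen just before the final 5 mm. I did not check the spanner again after the start.

My check of the arm state after handing in returned no reading, so the readings above are from just before.

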